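# Roll the ground steel roller home into its bay with the rolling board

### The arm

A 6-joint arm with a two-finger parallel gripper is mounted at the origin on a cart in front of the work surface, level with it; the furniture and walls round the work are solid. World frame = base frame: x ahead of the robot, y to its left, z up, the work surface at z = 0. Lengths are in m, angles in rad, forces in N, time in s.
With the tool pointing down it reaches from about 0.275 to 0.725 m from the base axis. Payload 5.6 kg.
Tool frame: the origin (TCP) lies on the mounting face of the last link; the fingertips stand 173 mm ahead of it and the grasp point (between the pads) lies 155 mm ahead of it; z points along the fingers, y is the direction in which the jaws open and shut (so a half turn about z gives the same grasp; the last joint's range is limited). The gripper opens to 85 mm and grips with 20 to 120 N. Pads are 22 mm wide; open, the fingers measure 114 mm over their backs; the gripper's body (76 mm by 85 mm) begins 54 mm behind the grasp point. The pads swing forward as they close: fully open they stand 13 mm farther back than shut.
Start: joints at [1.41, 0.255, 0.108, 0, -1.424, -0.285], TCP at [0.237, 0.496, 0.405] pointing down, gripper open.
Joint ranges: [-2.95, 2.95], [-1.21, 1.97], [-1.09, 1.5], [-2.87, 1.71], [-2.94, -0.07], [-3.05, 3.05]. Speed limits (rad/s): [2.57, 2.57, 3.14, 3.14, 3.14, 3.14].

### API

Orientations are given as a unit quaternion [w, x, y, z].
In Python, from rig import arm gives the robot as it stands.
- The arm moves only by the tool arm_command, never from a script. Its argument "increments" is a list that holds one entry, the list of rows, each a list of 5 numbers: the shift along the tool's x, y, z in cm, then the turn about the tool's z in rad, then the finger opening in cm, from 0 to 8.54. A call has 1 to 20 rows; each row shifts and turns the commanded pose from where the row before left it, along the tool's axes as they then stand; what a row does not reach is not made up. A row lasts 1/12 s, in which the tool goes at most 41.7 mm and 7.16 degrees, less where a joint would pass 70% of its speed; a pose out of reach is approached as far as the arm can. A call with a gripper value outside its range is refused whole. The fingers move at their own pace and stop on an object; "force" is the grip in N (left out, the last holds). Time passes only in rows, so rows that do not move let the fingers close. It gives the time, the measured TCP pose, the force and the opening at its end, in the units of the state.
- arm.sense(): the state, without advancing time (a new reading comes with each control period).
- arm.grab_frame(name): name is "scene" or "top" or "wrist"; returns a dict with "frame" (400x640x3 uint8, red, green, blue), "intrinsics" (3x3 intrinsics, pixels), "k1" (the pictures are not rectified: a ray, as slopes to the right and down, at radius r is drawn at 1 + k1 r^2 times it, then the intrinsics apply), "rvec" (rotation vector, rad) and "tvec" (3), from world to camera coordinates, as OpenCV has them. Camera axes: x right, y down, z forward; pixel columns grow to the right and rows downward; lengths in m; the calibration is good to about 2 mm. A picture is of the moment at which its call begins. There is no depth.
- arm.hand_in(): hands the job in, once; it reports no verdict.
The state is a dict: "clock": time; "joint_positions": joint angles; "dq": joint speeds; "joint_efforts": joint torques, N m; "ee_pos": TCP position; "tool_rot": TCP orientation; "force": force on the tool from outside, world axes, zero at the start; "ft_torque": the same for the moment, N m; "gripper_width": opening from 0.0 (shut) to 1.0 (fully open).
Only numpy, scipy, OpenCV 4.12 (cv2) and the standard library are available. Lean on these libraries where they do the work, as an engineer would, in place of code of your own. Each camera call takes 0.05 s, during which the arm holds its last target. There are 200 camera calls.

### The job

Take the wooden rolling board by its grip block, lay its flat underside on top of the lying steel roller and roll the roller along the table and over the low sill until it is home in the bay, pressed by the board against the stop bar for a moment. Press gently, never over about 15 N, never touch the ground roller with the fingers or shove it along with the board's edge, and leave the other things where they are. Then put the board down flat on the table, clear of the roller and the bay.

Things in the scene. Friction and masses are not known exactly. Their poses are not given: they have to be found in the camera images.
- bay: fixed aluminium parking bay on the table, a stop bar with a low sill before it. Origin on the table top, under the axis of a roller lying home. y axis: direction of rolling, towards the stop; x axis: along the bar and the axis of a seated roller; z up. A roller lying home rests on the table between sill and stop with about 1 mm of play
- bay_stop (a point): middle of the stop bar's face at its top edge, bay axes: y = +21 mm and 26 mm above the bay's origin. The bar is 190 mm along x, 26 mm high, 16 mm thick
- bay_sill (a point): middle of the sill's top, bay axes: 16 mm before the bay's origin, 4 mm high. The sill is 6 mm wide and 190 mm along x; 3 mm high strips, 170 mm apart, join it to the bar. To get home the roller must climb it (its top rises from 40 to 44 mm above the table) and drop behind it
- roller_center (a point): centre of the loose steel roller: a ground cylinder with plain ends, 40 mm in diameter, 100 mm long, about 0.45 kg, lying on the table before the bay, 80 to 120 mm short of home, free to roll. x axis: the cylinder's axis; y and z turn as it rolls. Under a board that does not slip it travels half as far as the board
- board_grip (a point): centre of the grip block of the loose wooden rolling board, 33 mm above the board's underside. Board: flat plate 80 x 170 x 10 mm (x, y, z of this frame, z up), faced with thin grippy rubber below, 0.25 kg; the block, 24 x 40 x 46 mm, stands in the middle of it, from 10 to 56 mm above the underside. Held across its 40 mm width (fingers closing along y) it resists tipping best
- board_under (a point): centre of the board's flat underside (33 mm below board_grip); same axes as board_grip
- tin: open aluminium moisture tin, 57 x 56 x 33 mm, bystander; origin at the centre of its underside
- brass_wt: small brass weight with a knob, 29 mm in diameter, 50 mm high, bystander; origin at the centre of its underside
- ring: steel cutter ring, 70 mm in diameter, 20 mm high, bystander lying flat; origin at the centre of its underside
There are look-alikes about, which are no part of the job. Leave any turquoise look-alike of the part that bears roller_center alone.

How it is judged:
By the outcome, as a careful person would: the job done as asked, in the order asked, and still so for the second after the job is handed in, with the robot touching nothing.
It also fails if it takes over 72 s, if anything falls off the work surface, if the arm or the gripper's body presses on something with over 40 N, if the wrist force passes 120 N, or if a joint passes its speed limit or range.

## Working session

There is one attempt and no reset: what is moved stays moved. The work goes in short steps, Python scripts to look and compute and a tool call to move; the robot and the scene stay as the last step left them, time stands still between calls to the robot, and variables do not carry over. Pictures are saved under pics/ and viewed, about 8 in all and at most 12, crops included, and the job is handed in when it is done.

Besides the shell and the picture viewer there is one more tool, called as name(argument=value, ...), one argument or row to a line, values as JSON. arm_command: Moves the arm, as the interface text tells. Its arguments: {"type":"object","properties":{"increments":{"type":"array"},"force":{"type":"number"}},"required":["increments"]}

```bash
mkdir -p pics; ls
cat > h.py <<'E'
import numpy as np, cv2
from rig import arm
def grab(n,save=None):
    f=arm.grab_frame(n)
    if save: cv2.imwrite('pics/'+save,f['frame'][:,:,::-1])
    return f
def ray(f,u,v):
    K=np.array(f['intrinsics']);x=(u-K[0,2])/K[0,0];y=(v-K[1,2])/K[1,1]
    k=f['k1'];xu,yu=x,y
    for _ in range(30):
        s=1+k*(xu*xu+yu*yu);xu,yu=x/s,y/s
    R=cv2.Rodrigues(np.array(f['rvec'],float))[0];t=np.array(f['tvec'],float).ravel()
    return -R.T@t,R.T@np.array([xu,yu,1.])
def onz(f,u,v,z):
    c,d=ray(f,u,v);return (c+d*(z-c[2])/d[2])
def proj(f,p):
    R=cv2.Rodrigues(np.array(f['rvec'],float))[0];q=R@np.array(p,float)+np.array(f['tvec'],float).ravel()
    x,y=q[:2]/q[2];s=1+f['k1']*(x*x+y*y);K=np.array(f['intrinsics'])
    return K[0,0]*x*s+K[0,2],K[1,1]*y*s+K[1,2]
E
python3 - <<'E'
from h import *
a=grab('top','top0.png');b=grab('scene','scene0.png')
im=np.vstack([a['frame'],b['frame']])
for f in(a,b):print(f['intrinsics'],f['k1'],ray(f,320,200))
print(arm.sense())
E
```

```text
pics
[[364.99894662   0.         322.25929592]
 [  0.         364.99894662 198.03132257]
 [  0.           0.           1.        ]] -0.07374969359788132 (array([0.46772347, 0.05748505, 0.97004755]), array([ 0.0809321 ,  0.02106556, -0.9965308 ]))
[[492.95285237   0.         322.45925116]
 [  0.         492.95285237 204.21454981]
 [  0.           0.           1.        ]] -0.018311892117838034 (array([-0.3645318 , -0.71783008,  0.68874611]), array([ 0.67446895,  0.58114967, -0.45547193]))
{'clock': 0.1, 'joint_positions': array([ 1.40961824e+00,  2.55672489e-01,  1.07160333e-01, -3.94411169e-04,
       -1.42390982e+00, -2.84595199e-01]), 'dq': array([ 0.00055599, -0.000186  ,  0.00599497,  0.00044126, -0.00012033,
        0.00019965]), 'joint_efforts': array([-4.09798668e-03, -3.87603378e+01,  2.38471824e+01,  5.37789702e+00,
       -3.80138430e-03,  3.06689437e-06]), 'ee_pos': array([0.2370209 , 0.4961486 , 0.40390877]), 'tool_rot': array([ 8.23308049e-04,  9.75256678e-01, -2.21074001e-01, -1.44560699e-04]), 'force': array([ 0.14579896, -0.71047171, -0.22835963]), 'ft_torque': array([0.05423481, 0.00298727, 0.01604796]), 'gripper_width': 0.9947212516045394}
```

View pics/top0.png

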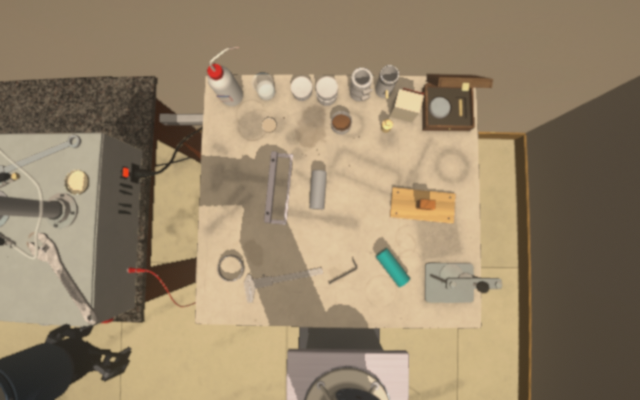

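View pics/scene0.png

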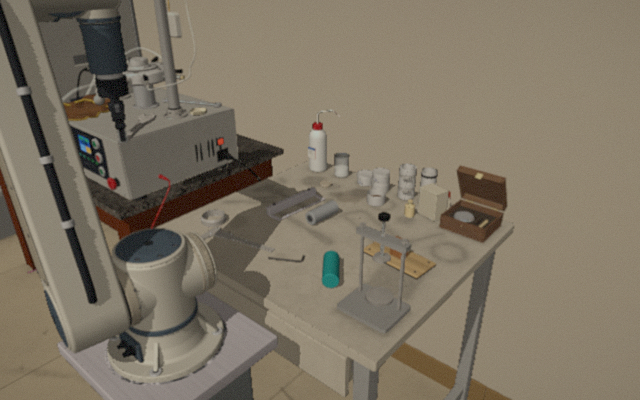

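The top view shows the orange board with its brown block at (423,205) and the grey steel roller at (317,188). The bay's bar is at (272,187), with its sill to the right near (290,187). There are two roller candidates: grey (317,188), and turquoise (393,267), which is the look-alike to leave alone. The grey one fits: it is steel and lies before the bay. I'll confirm this in a crop.

Run:
```python
from h import *
a=grab('top');im=a['frame']
cv2.imwrite('pics/crop0.png',cv2.resize(im[140:235,255:465,::-1],None,fx=3.8,fy=3.8,interpolation=cv2.INTER_CUBIC))
hsv=cv2.cvtColor(im,cv2.COLOR_RGB2HSV)
m=((hsv[...,0]>8)&(hsv[...,0]<22)&(hsv[...,1]>110)&(hsv[...,2]>90)).astype(np.uint8)
m[:150]=0;m[240:]=0;m[:,:370]=0;m[:,475:]=0
m=cv2.morphologyEx(m,cv2.MORPH_CLOSE,np.ones((9,9)))
c=max(cv2.findContours(m,0,2)[0],key=cv2.contourArea);r=cv2.minAreaRect(c);print(r)
P=np.array([onz(a,*p,.01) for p in cv2.boxPoints(r)]);print(P.round(4),P.mean(0), np.linalg.norm(np.diff(P,axis=0),axis=1))
for n,p,z in [('rol',(317,188),.02),('bar top',(272,187),.026),('grip',(426,204),.056)]:print(n,onz(a,*p,z))
```

```text
((422.52294921875, 204.77822875976562), (63.96897506713867, 29.97795295715332), 5.90614128112793)
[[ 0.5048 -0.1047  0.01  ]
 [ 0.5839 -0.113   0.01  ]
 [ 0.5686 -0.2829  0.01  ]
 [ 0.4894 -0.2734  0.01  ]] [ 0.53668442 -0.19352621  0.01      ] [0.07946394 0.17061027 0.07975533]
rol [0.57631588 0.08589629 0.02      ]
bar top [0.57680082 0.20334767 0.026     ]
grip [ 0.53534173 -0.1899974   0.056     ]
```

View pics/crop0.png

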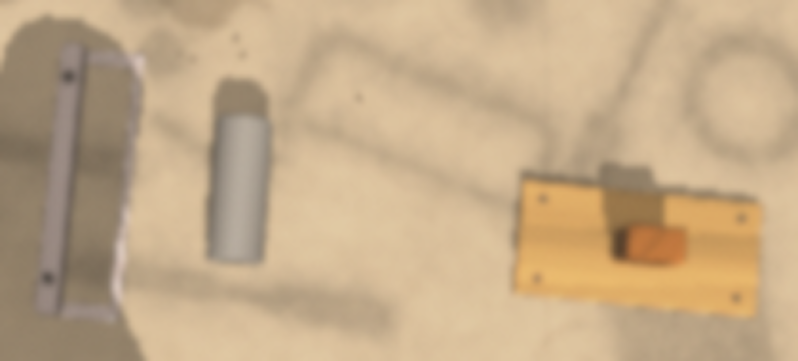

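The crop confirms the grey plain cylinder before the bay as the roller. In crop pixels its ends are at (242,116) and (236,262). The bar top runs from (74,48) to (48,312), the sill's light line from (138,62) to (117,295), and the block is at (655,243).

Run:
```python
from h import *
a=grab('top')
P=lambda u,v,z: onz(a,255+(u+.5)/3.8-.5,140+(v+.5)/3.8-.5,z)
d=lambda p,q:(np.degrees(np.arctan2(*(q-p)[[1,0]])).round(2),np.linalg.norm(q-p).round(4))
def show(n,p,q): print(n,p.round(4),q.round(4),'mid',((p+q)/2).round(4),d(p,q))
show('bar R top edge',P(60,312,.026),P(86,48,.026))
show('bar L top edge',P(37,312,.026),P(63,48,.026))
show('sill',P(117,295,.004),P(140,62,.004))
show('roller R',P(264,262,.02),P(269,116,.02))
show('roller L',P(208,262,.02),P(217,116,.02))
show('roller mid top',P(236,262,.035),P(242,116,.035))
show('block far/near (x) on top',P(657,264,.056),P(657,226,.056))
show('block L/R (y) top',P(686,245,.056),P(629,243,.056))
```

```text
bar R top edge [0.4862 0.2051 0.026 ] [0.6691 0.192  0.026 ] mid [0.5776 0.1985 0.026 ] (np.float64(-4.11), np.float64(0.1834))
bar L top edge [0.4859 0.2209 0.026 ] [0.669 0.208 0.026] mid [0.5775 0.2144 0.026 ] (np.float64(-4.03), np.float64(0.1835))
sill [0.4991 0.1689 0.004 ] [0.6641 0.1565 0.004 ] mid [0.5816 0.1627 0.004 ] (np.float64(-4.32), np.float64(0.1655))
roller R [0.5226 0.0665 0.02  ] [0.6238 0.0645 0.02  ] mid [0.5732 0.0655 0.02  ] (np.float64(-1.17), np.float64(0.1013))
roller L [0.5221 0.105  0.02  ] [0.6234 0.1005 0.02  ] mid [0.5727 0.1027 0.02  ] (np.float64(-2.53), np.float64(0.1014))
roller mid top [0.5215 0.0853 0.035 ] [0.6212 0.0828 0.035 ] mid [0.5713 0.084  0.035 ] (np.float64(-1.46), np.float64(0.0997))
block far/near (x) on top [ 0.5225 -0.1937  0.056 ] [ 0.5478 -0.194   0.056 ] mid [ 0.5351 -0.1939  0.056 ] (np.float64(-0.57), np.float64(0.0252))
block L/R (y) top [ 0.5354 -0.2133  0.056 ] [ 0.5362 -0.1752  0.056 ] mid [ 0.5358 -0.1942  0.056 ] (np.float64(88.72), np.float64(0.0381))
```

arm_command(
  increments=[
    [[0,0,0,-0.089,8.54],[0,0,0,-0.089,8.54],[0,0,0,-0.089,8.54],[0,0,0,-0.089,8.54],[1.5,2.75,0,0,8.54],[1.5,2.75,0,0,8.54],[1.5,2.75,0,0,8.54],[1.5,2.75,0,0,8.54],[1.5,2.75,0,0,8.54],[1.5,2.75,0,0,8.54],[1.5,2.75,0,0,8.54],[1.5,2.75,0,0,8.54],[1.5,2.75,0,0,8.54],[1.5,2.75,0,0,8.54],[1.5,2.75,0,0,8.54],[1.5,2.75,0,0,8.54],[1.5,2.75,0,0,8.54],[1.5,2.75,0,0,8.54],[1.5,2.75,0,0,8.54],[1.5,2.75,0,0,8.54]],
  ],
  force=60,
)

```text
clock: 1.87
ee_pos: [0.4369, 0.0349, 0.4047]
tool_rot: [-0.0, 0.999, -0.045, 0.0]
force: [1.2, 0.1, 0.7]
gripper_width: 0.999
```

arm_command(
  increments=[
    [[1.5,2.75,0,0,8.54],[1.5,2.75,0,0,8.54],[1.5,2.75,0,0,8.54],[1.5,2.75,0,0,8.54],[1.5,2.75,2,0,8.54],[1.5,2.75,2,0,8.54],[1.5,2.75,2,0,8.54],[1.5,2.75,2,0,8.54],[0,0,0,0,8.54],[0,0,0,0,8.54],[0,0,0,0,8.54]],
  ],
)

```text
clock: 2.78
ee_pos: [0.5365, -0.1934, 0.3247]
tool_rot: [0.0, 0.999, -0.045, -0.0]
force: [0.5, 0.5, -0.8]
gripper_width: 1.0
```

Run:
```python
from h import *
from scipy.spatial.transform import Rotation as R
s=arm.sense();print(s['clock'],s['ee_pos'],s['tool_rot'],s['force'],s['joint_positions'])
q=s['tool_rot'];print(R.from_quat(np.r_[q[1:],q[0]]).as_matrix().round(3))
a=grab('wrist','w1.png');print(proj(a,[.5365,-.1938,.056]))
```

```text
2.7833 [ 0.53649683 -0.19339694  0.32474723] [ 5.54090013e-05  9.98982362e-01 -4.51023733e-02 -1.11964768e-04] [ 0.53282358  0.45958313 -0.80499352] [-7.17803951e-02  3.30492699e-01  7.30117322e-03  1.23113860e-04
 -1.24782570e+00  1.55230228e+00]
[[ 0.996 -0.09  -0.   ]
 [-0.09  -0.996 -0.   ]
 [-0.     0.    -1.   ]]
(np.float64(313.9884120374189), np.float64(207.00480515672425))
```

View pics/w1.png

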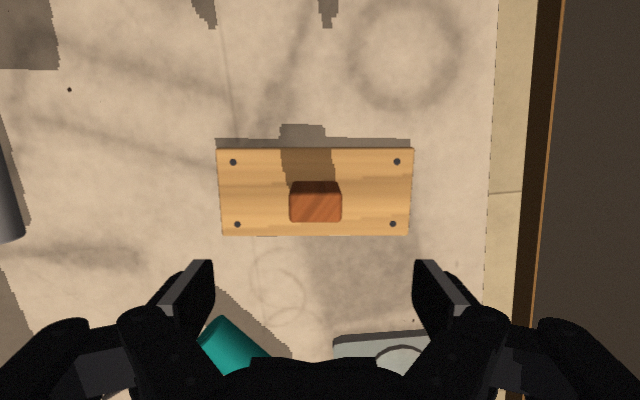

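The wrist view shows the block's top centred near (315,207), where I projected it, and squared to the jaws. I'm descending and gripping.

arm_command(
  increments=[
    [[0,0,2.5,0,8.54],[0,0,2.5,0,8.54],[0,0,2.5,0,8.54],[0,0,2.5,0,8.54],[0,0,2,0,8.54],[0,0,1.5,0,8.54],[0,0,0,0,8.54],[0,0,0,0,3],[0,0,0,0,3],[0,0,0,0,3],[0,0,0,0,3],[0,0,0,0,3],[0,0,0,0,3],[0,0,0,0,3],[0,0,0,0,3],[0,0,0,0,3]],
  ],
  force=80,
)

```text
clock: 4.17
ee_pos: [0.5373, -0.1935, 0.1917]
tool_rot: [0.0, 0.999, -0.045, 0.002]
force: [0.8, 0.3, 6.2]
gripper_width: 0.46
```

arm_command(
  increments=[
    [[0,0,-0.5,0,3],[0,0,-1.5,0,3],[0,0,-2,0,3],[0,0,-2,-0.03,3],[0,0,-1,-0.031,3],[0.28,-2.28,0,0,3],[0.28,-2.28,0,0,3],[0.28,-2.28,0,0,3],[0.28,-2.28,0,0,3],[0.28,-2.28,0,0,3],[0.28,-2.28,0,0,3],[0.28,-2.28,0,0,3],[0.28,-2.28,0,0,3],[0.28,-2.28,0,0,3],[0.28,-2.28,0,0,3],[0,0,0,0,3],[0,0,0,0,3],[0,0,0,0,3],[0,0,0,0,3]],
  ],
)

```text
clock: 5.75
ee_pos: [0.5707, 0.033, 0.2596]
tool_rot: [0.0, 1.0, -0.015, -0.0]
force: [0.0, -0.4, -2.7]
gripper_width: 0.46
```

Run:
```python
from h import *
s=arm.sense();print(s['clock'],s['ee_pos'],s['tool_rot'],s['force'],s['ft_torque'])
a=grab('top');b=grab('scene')
cv2.imwrite('pics/c2.png',np.vstack([cv2.resize(a['frame'][130:240,240:440,::-1],(800,440),interpolation=2)]))
```

```text
5.75 [0.57073447 0.03302087 0.25956196] [ 5.44049991e-05  9.99889978e-01 -1.48286488e-02 -3.73723377e-04] [ 0.03420231 -0.42918624 -2.66829167] [-0.00121932  0.01668151 -0.04647304]
```

View pics/c2.png

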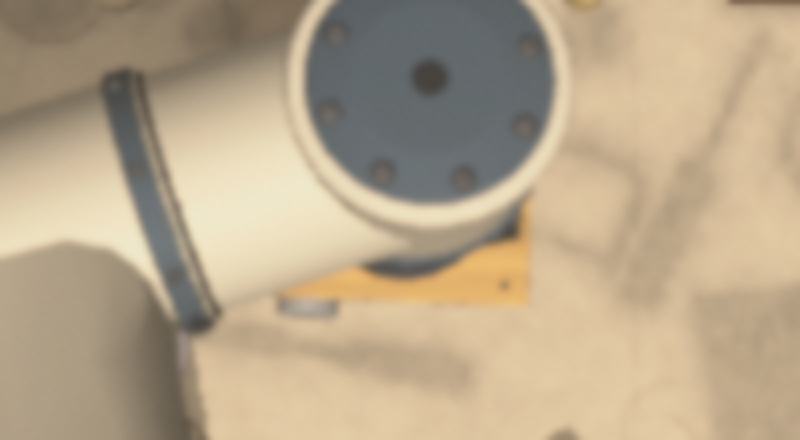

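The arm hides most of the top view; only the roller's near end shows, at (308,308), beyond the board. The board is lowered in small steps from here.

arm_command(
  increments=[
    [[0,0,1,0,3],[0,0,1,0,3],[0,0,0.4,0,3],[0,0,0,0,3],[0,0,0,0,3],[0,0,0.1,0,3],[0,0,0.1,0,3],[0,0,0.1,0,3],[0,0,0,0,3],[0,0,0,0,3]],
  ],
)

```text
clock: 6.68
ee_pos: [0.571, 0.0338, 0.2327]
tool_rot: [0.0, 1.0, -0.014, 0.0]
force: [0.2, -0.4, -2.3]
gripper_width: 0.46
```

arm_command(
  increments=[
    [[0,0,0.1,0,3],[0,0,0,0,3],[0,0,0,0,3]],
  ],
)

```text
clock: 6.93
ee_pos: [0.5711, 0.0338, 0.2317]
tool_rot: [0.0, 1.0, -0.014, 0.0]
force: [-0.2, -0.6, -2.0]
gripper_width: 0.455
```

Run:
```python
from h import *
b=grab('scene');w=grab('wrist')
print(proj(b,[.573,.084,.02]),proj(b,[.577,.178,.02]))
cv2.imwrite('pics/c3.png',np.vstack([cv2.resize(b['frame'][160:280,230:430,::-1],(640,384),interpolation=2),cv2.resize(w['frame'][:200,:,::-1],(640,200))]))
```

```text
(np.float64(321.6561750300258), np.float64(211.76018118088487)) (np.float64(298.3746191405416), np.float64(201.52360790561033))
```

View pics/c3.png

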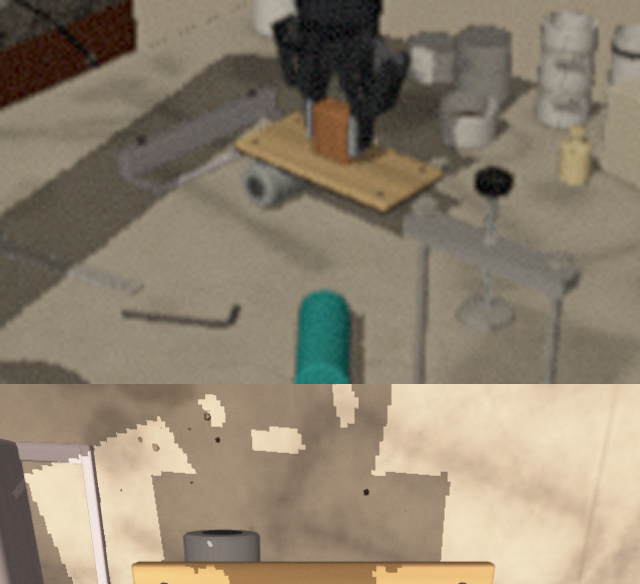

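In the scene view the board hovers over the roller, with the roller's near end at crop (265,187). The wrist view shows the roller's far end at columns 185–260, and the sill and bar to its left. I'm lowering to contact.

arm_command(
  increments=[
    [[0,0,0.1,0,3],[0,0,0,0,3]],
  ],
)

```text
clock: 7.2
ee_pos: [0.571, 0.0337, 0.2316]
tool_rot: [-0.0, 1.0, -0.014, 0.0]
force: [-2.5, -0.2, 3.8]
gripper_width: 0.461
```

arm_command(
  increments=[
    [[0,0,0.05,0,3],[0,0,0,0,3]],
  ],
)

```text
clock: 7.37
ee_pos: [0.571, 0.0337, 0.2315]
tool_rot: [-0.0, 1.0, -0.014, 0.001]
force: [-3.0, 0.3, 7.7]
gripper_width: 0.462
```

arm_command(
  increments=[
    [[0,0,0.05,0,3],[0,0,0,0,3]],
  ],
)

```text
clock: 7.53
ee_pos: [0.571, 0.0337, 0.2314]
tool_rot: [-0.0, 1.0, -0.014, 0.001]
force: [-5.4, -0.1, 9.6]
gripper_width: 0.456
```

arm_command(
  increments=[
    [[0,0,-0.05,0,3],[0,-0.2,0,0,3],[0,-0.4,0,0.002,3],[0,-0.4,0,0.002,3],[0,-0.4,0,0.002,3],[0,-0.4,0,0.002,3],[0,-0.4,0,0.002,3],[0,-0.2,0,0.002,3],[0,0,0,0,3]],
  ],
)

```text
clock: 8.28
ee_pos: [0.572, 0.0582, 0.2315]
tool_rot: [-0.0, 1.0, -0.02, 0.001]
force: [-3.6, 0.5, 6.9]
gripper_width: 0.461
```

```bash
cat > st.py <<'E'
from h import *
import sys
from scipy.spatial.transform import Rotation as R
s=arm.sense();q=s['tool_rot'];M=R.from_quat(np.r_[q[1:],q[0]]).as_matrix()
print(s['clock'],s['ee_pos'].round(4),M[:,2].round(4),'yaw',np.degrees(np.arctan2(M[1,0],M[0,0])).round(2),s['force'].round(1),s['ft_torque'].round(2))
w=grab('wrist');b=grab('scene')
cv2.imwrite('pics/'+sys.argv[1],np.vstack([cv2.resize(b['frame'][170:240,230:390,::-1],(640,280),interpolation=2),w['frame'][:240,:,::-1]]))
# roller end in wrist: row scan just above board's edge
E
python3 st.py c4.png
```

```text
8.2833 [0.572  0.0582 0.2315] [ 1.6e-03  3.0e-04 -1.0e+00] yaw -2.28 [-3.6  0.5  6.9] [0.49 1.26 0.17]
```

View pics/c4.png

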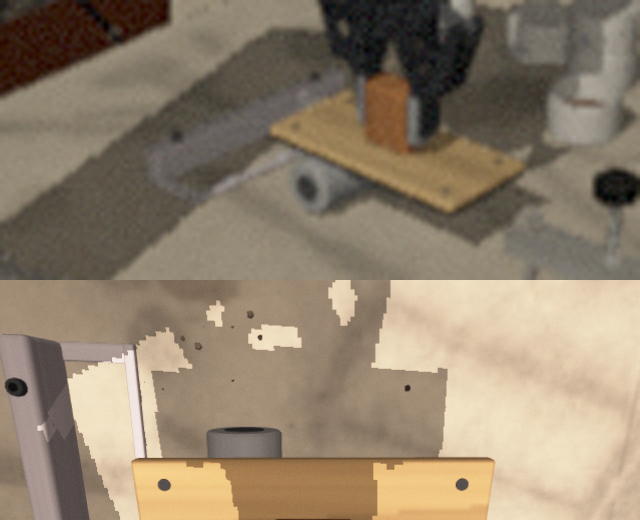

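The scene view shows the board resting on the roller, and in the wrist view the roller's end moved from columns 185–260 to 207–281, so it's rolling without slip. The sill's line is near column 138. I'm rolling on.

arm_command(
  increments=[
    [[0,-0.3,0,0.002,3],[0,-0.5,0,0.002,3],[0,-0.5,0,0.002,3],[0,-0.5,0,0.002,3],[0,-0.5,0,0.002,3],[0,-0.5,0,0.002,3],[0,-0.5,0,0.002,3],[0,-0.5,0,0.002,3],[0,-0.5,0,0.002,3],[0,-0.2,0,0.002,3],[0,0,0,0,3]],
  ],
)

```text
clock: 9.3
ee_pos: [0.5743, 0.1033, 0.2316]
tool_rot: [-0.0, 1.0, -0.03, 0.001]
force: [-3.4, 0.4, 7.1]
gripper_width: 0.458
```

arm_command(
  increments=[
    [[0,-0.3,0,0.002,3],[0,-0.5,0,0.002,3],[0,-0.5,0,0.002,3],[0,-0.5,0,0.002,3],[0,-0.5,0,0.002,3],[0,-0.5,0,0.002,3],[0,-0.5,0,0.002,3],[0,-0.5,0,0.002,3],[0,-0.2,0,0.002,3],[0,0,0,0,3]],
  ],
)

```text
clock: 10.13
ee_pos: [0.5769, 0.1431, 0.2316]
tool_rot: [-0.0, 0.999, -0.039, 0.001]
force: [-3.5, 1.0, 7.4]
gripper_width: 0.458
```

```bash
python3 st.py c5.png
```

```text
10.1333 [0.5769 0.1431 0.2316] [ 1.4e-03  3.0e-04 -1.0e+00] yaw -4.46 [-3.5  1.   7.4] [0.08 1.4  0.01]
```

View pics/c5.png

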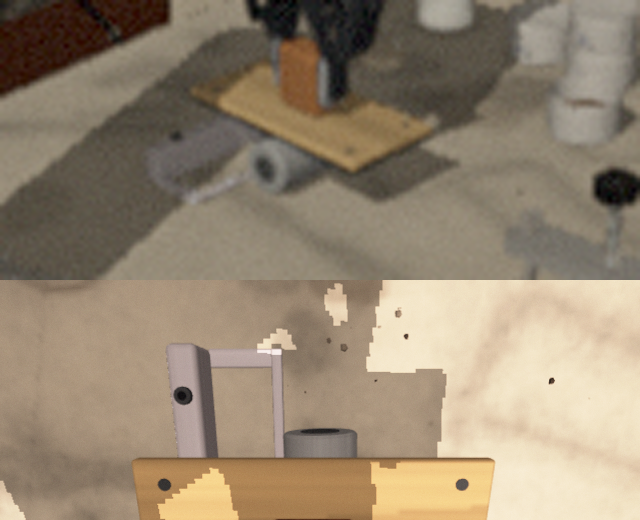

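The wrist view shows the roller's end at columns 285–357, almost at the sill (columns 272–283). The scene view agrees. I calculate about 17 mm more board travel before the climb.

arm_command(
  increments=[
    [[0,-0.4,0,0.002,3],[0,-0.4,0,0.002,3],[0,-0.4,0,0.002,3],[0,-0.2,0,0,3],[0,0,0,0,3]],
  ],
)

```text
clock: 10.65
ee_pos: [0.5779, 0.157, 0.2316]
tool_rot: [-0.0, 0.999, -0.042, 0.001]
force: [-4.4, 0.3, 7.7]
gripper_width: 0.456
```

arm_command(
  increments=[
    [[0,-0.2,0,0,3],[0,0,0,0,3]],
  ],
)

```text
clock: 10.82
ee_pos: [0.578, 0.1588, 0.2316]
tool_rot: [-0.0, 0.999, -0.042, 0.0]
force: [-5.2, 1.1, 7.8]
gripper_width: 0.46
```

arm_command(
  increments=[
    [[0,-0.2,0,0,3],[0,0,0,0,3]],
  ],
)

```text
clock: 10.98
ee_pos: [0.5782, 0.1608, 0.2316]
tool_rot: [-0.0, 0.999, -0.042, 0.0]
force: [-4.5, -0.1, 8.2]
gripper_width: 0.462
```

arm_command(
  increments=[
    [[-0.05,-0.2,0,0,3],[0,0,0,0,3]],
  ],
)

```text
clock: 11.15
ee_pos: [0.5781, 0.1627, 0.2316]
tool_rot: [0.0, 0.999, -0.042, 0.001]
force: [-4.2, -1.0, 6.7]
gripper_width: 0.459
```

arm_command(
  increments=[
    [[0,-0.2,-0.05,0,3],[0,0,0,0,3]],
  ],
)

```text
clock: 11.32
ee_pos: [0.5782, 0.1642, 0.2317]
tool_rot: [0.001, 0.999, -0.042, 0.0]
force: [-2.2, -3.7, 4.4]
gripper_width: 0.457
```

arm_command(
  increments=[
    [[0,-0.2,0,0,3],[0,0,0,0,3]],
  ],
)

```text
clock: 11.48
ee_pos: [0.5783, 0.1658, 0.2319]
tool_rot: [0.001, 0.999, -0.042, 0.0]
force: [-3.5, -4.6, 8.2]
gripper_width: 0.456
```

arm_command(
  increments=[
    [[0,-0.2,0,0,3],[0,0,0,0,3]],
  ],
)

```text
clock: 11.65
ee_pos: [0.5785, 0.1676, 0.2324]
tool_rot: [0.001, 0.999, -0.042, 0.0]
force: [-5.5, -5.2, 11.2]
gripper_width: 0.46
```

arm_command(
  increments=[
    [[0,-0.2,-0.1,0,3],[0,0,0,0,3]],
  ],
)

```text
clock: 11.82
ee_pos: [0.5786, 0.1698, 0.2331]
tool_rot: [0.001, 0.999, -0.042, 0.0]
force: [-5.6, -3.4, 10.4]
gripper_width: 0.456
```

arm_command(
  increments=[
    [[0,-0.2,-0.06,0,3],[0,0,0,0,3]],
  ],
)

```text
clock: 11.98
ee_pos: [0.5788, 0.172, 0.2336]
tool_rot: [0.001, 0.999, -0.042, 0.0]
force: [-5.4, -2.3, 9.1]
gripper_width: 0.457
```

arm_command(
  increments=[
    [[0,-0.2,-0.05,0,3],[0,0,0,0,3]],
  ],
)

```text
clock: 12.15
ee_pos: [0.5789, 0.1741, 0.2341]
tool_rot: [0.001, 0.999, -0.042, 0.0]
force: [-6.0, -1.1, 9.5]
gripper_width: 0.458
```

arm_command(
  increments=[
    [[-0.05,-0.2,-0.06,0,3],[0,-0.2,-0.03,0,3],[0,0,0,0,3]],
  ],
)

```text
clock: 12.4
ee_pos: [0.579, 0.1785, 0.2348]
tool_rot: [0.0, 0.999, -0.042, 0.001]
force: [-3.3, -1.2, 7.4]
gripper_width: 0.461
```

arm_command(
  increments=[
    [[0,-0.2,-0.03,0,3],[0,-0.2,-0.02,0,3],[0,0,0,0,3]],
  ],
)

```text
clock: 12.65
ee_pos: [0.5793, 0.1827, 0.2353]
tool_rot: [0.0, 0.999, -0.042, 0.001]
force: [-3.3, -1.2, 7.3]
gripper_width: 0.46
```

arm_command(
  increments=[
    [[0,-0.2,0,0,3],[0,-0.2,0,0,3],[0,0,0,0,3]],
  ],
)

```text
clock: 12.9
ee_pos: [0.5795, 0.1868, 0.2355]
tool_rot: [-0.0, 0.999, -0.042, 0.001]
force: [-4.3, -0.1, 7.5]
gripper_width: 0.458
```

arm_command(
  increments=[
    [[0,-0.2,0,0,3],[0,-0.2,0,0,3],[0,-0.2,0,0,3],[0,0,0,0,3]],
  ],
)

```text
clock: 13.23
ee_pos: [0.58, 0.1929, 0.2356]
tool_rot: [-0.0, 0.999, -0.042, 0.001]
force: [-4.6, 0.5, 8.6]
gripper_width: 0.458
```

arm_command(
  increments=[
    [[0,-0.2,0,0,3],[0,-0.2,0,0,3],[0,-0.2,0,0,3],[0,0,0,0,3]],
  ],
)

```text
clock: 13.57
ee_pos: [0.5805, 0.1989, 0.2356]
tool_rot: [-0.0, 0.999, -0.042, 0.001]
force: [-4.8, 0.7, 8.7]
gripper_width: 0.458
```

arm_command(
  increments=[
    [[0,-0.2,0,0,3],[0,-0.2,0,0,3],[0,0,0,0,3]],
  ],
)

```text
clock: 13.82
ee_pos: [0.5808, 0.203, 0.2354]
tool_rot: [-0.0, 0.999, -0.042, 0.0]
force: [-3.5, 0.9, 8.9]
gripper_width: 0.458
```

arm_command(
  increments=[
    [[0,-0.2,0.02,0,3],[0,-0.2,0.03,0,3],[0,0,0,0,3]],
  ],
)

```text
clock: 14.07
ee_pos: [0.5812, 0.2072, 0.2352]
tool_rot: [-0.001, 0.999, -0.042, 0.001]
force: [-5.1, 1.9, 8.6]
gripper_width: 0.462
```

arm_command(
  increments=[
    [[0,-0.2,0.04,0,3],[0,-0.2,0.04,0,3],[0,0,0,0,3]],
  ],
)

```text
clock: 14.32
ee_pos: [0.5815, 0.2114, 0.2348]
tool_rot: [-0.001, 0.999, -0.042, 0.001]
force: [-5.3, 3.3, 10.9]
gripper_width: 0.454
```

arm_command(
  increments=[
    [[-0.05,-0.2,0.02,0,3],[0,-0.2,0.05,0,3],[0,0,0,0,3]],
  ],
)

```text
clock: 14.57
ee_pos: [0.5816, 0.2157, 0.2342]
tool_rot: [-0.001, 0.999, -0.042, 0.001]
force: [-4.0, 3.4, 10.6]
gripper_width: 0.455
```

arm_command(
  increments=[
    [[0,-0.2,0.06,0,3],[0,0,0,0,3]],
  ],
)

```text
clock: 14.73
ee_pos: [0.5817, 0.2179, 0.2338]
tool_rot: [-0.002, 0.999, -0.042, 0.001]
force: [-4.7, 4.5, 11.0]
gripper_width: 0.458
```

arm_command(
  increments=[
    [[0,-0.2,0.06,0,3],[0,0,0,0,3]],
  ],
)

```text
clock: 14.9
ee_pos: [0.5819, 0.22, 0.2334]
tool_rot: [-0.002, 0.999, -0.042, 0.001]
force: [-6.0, 5.5, 13.3]
gripper_width: 0.455
```

arm_command(
  increments=[
    [[-0.05,-0.1,-0.06,0,3],[0,-0.1,0,0,3],[0,0,0,0,3]],
  ],
)

```text
clock: 15.15
ee_pos: [0.5818, 0.2218, 0.2332]
tool_rot: [-0.001, 0.999, -0.042, 0.002]
force: [-2.4, 4.5, 7.2]
gripper_width: 0.459
```

arm_command(
  increments=[
    [[0,-0.2,0.03,0,3],[0,0,0,0,3]],
  ],
)

```text
clock: 15.32
ee_pos: [0.582, 0.2238, 0.2326]
tool_rot: [-0.001, 0.999, -0.042, 0.001]
force: [-2.6, 4.9, 6.3]
gripper_width: 0.462
```

arm_command(
  increments=[
    [[0,-0.2,0.05,0,3],[0,0,0,0,3]],
  ],
)

```text
clock: 15.48
ee_pos: [0.5822, 0.2259, 0.232]
tool_rot: [-0.002, 0.999, -0.042, 0.001]
force: [-1.6, 4.4, 6.0]
gripper_width: 0.458
```

arm_command(
  increments=[
    [[0,-0.1,0.05,0,3],[0,0,0,0,3]],
  ],
)

```text
clock: 15.65
ee_pos: [0.5822, 0.2267, 0.2318]
tool_rot: [-0.001, 0.999, -0.042, 0.001]
force: [-2.3, 4.0, 8.2]
gripper_width: 0.454
```

arm_command(
  increments=[
    [[0,-0.2,0.02,0,3],[0,0,0,0,3]],
  ],
)

```text
clock: 15.82
ee_pos: [0.5823, 0.2281, 0.2316]
tool_rot: [-0.0, 0.999, -0.042, 0.001]
force: [-3.7, 0.2, 8.2]
gripper_width: 0.461
```

arm_command(
  increments=[
    [[0,-0.2,0,0,3],[0,0,0,0,3]],
  ],
)

```text
clock: 15.98
ee_pos: [0.5825, 0.2299, 0.2316]
tool_rot: [-0.0, 0.999, -0.042, 0.001]
force: [-2.5, 0.2, 8.2]
gripper_width: 0.454
```

```bash
python3 st.py c6.png
```

```text
15.9833 [0.5825 0.2299 0.2316] [ 2.1e-03  3.0e-04 -1.0e+00] yaw -4.83 [-2.5  0.2  8.2] [-0.36  1.03 -0.22]
```

View pics/c6.png

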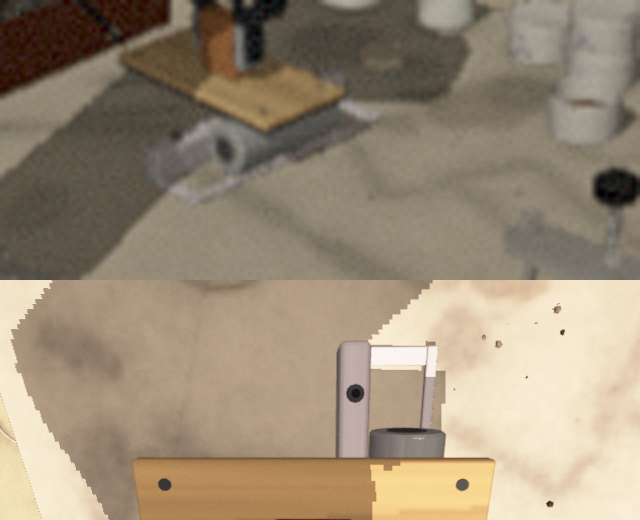

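The roller has dropped behind the sill: the wrist view shows its end at columns 370–444, between the bar (edge at 370) and the sill (about 432), and the board is back at its 40 mm height. Next I press it against the stop.

arm_command(
  increments=[
    [[0,-0.2,0,0,3],[0,0,0,0,3]],
  ],
)

```text
clock: 16.25
ee_pos: [0.5826, 0.2318, 0.2316]
tool_rot: [-0.0, 0.999, -0.042, 0.001]
force: [-3.2, 1.0, 8.2]
gripper_width: 0.456
```

arm_command(
  increments=[
    [[0,-0.1,0,0,3],[0,0,0,0,3]],
  ],
)

```text
clock: 16.42
ee_pos: [0.5827, 0.2323, 0.2315]
tool_rot: [0.0, 0.999, -0.042, 0.001]
force: [-2.7, -1.1, 7.7]
gripper_width: 0.458
```

arm_command(
  increments=[
    [[0,-0.1,0,0,3],[0,0,0,0,3]],
  ],
)

```text
clock: 16.58
ee_pos: [0.5828, 0.2327, 0.2314]
tool_rot: [0.001, 0.999, -0.042, 0.001]
force: [-2.0, -3.2, 8.4]
gripper_width: 0.462
```

arm_command(
  increments=[
    [[0,-0.1,0,0,3],[0,0,0,0,3]],
  ],
)

```text
clock: 16.75
ee_pos: [0.5829, 0.2331, 0.2313]
tool_rot: [0.002, 0.999, -0.042, 0.0]
force: [-2.4, -5.1, 8.1]
gripper_width: 0.46
```

arm_command(
  increments=[
    [[0,0,0,0,3],[0,0,0,0,3],[0,0,0,0,3],[0,0,0,0,3],[0,0,0,0,3],[0,0,0,0,3],[0,0,0,0,3],[0,0,0,0,3],[0,0,-0.1,0,3],[0,0,-0.2,0,3],[0,0,-0.5,0,3],[0,0,-1.5,0,3],[0,0,-2,0,3],[0,0,-1.5,0,3],[0,0,0,0,3]],
  ],
)

```text
clock: 18.0
ee_pos: [0.5835, 0.2351, 0.2917]
tool_rot: [-0.002, 0.999, -0.042, 0.003]
force: [0.8, 0.2, -1.1]
gripper_width: 0.458
```

```bash
python3 st.py c7.png
```

```text
18.0 [0.5835 0.2351 0.2917] [ 0.0058  0.0031 -1.    ] yaw -4.82 [ 0.8  0.2 -1.1] [ 0.03 -0.14  0.04]
```

View pics/c7.png

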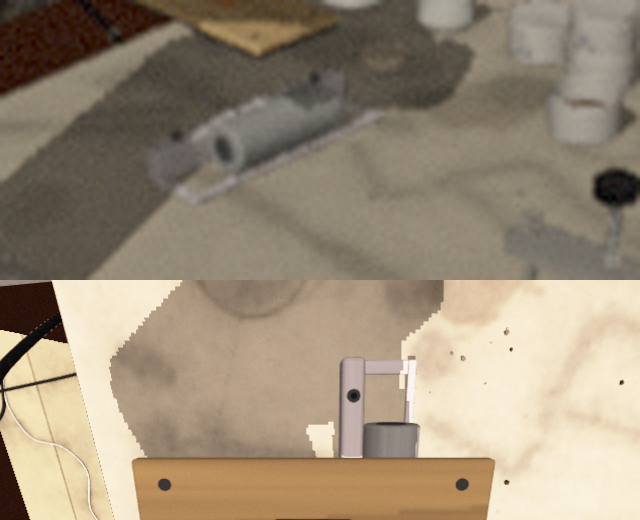

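The roller stays home after lift-off: in the scene crop it lies along the bar at (280,125), inside the sill. Now I take the board back to its free spot.

arm_command(
  increments=[
    [[-0.06,2.68,0,0,3],[-0.06,2.68,0,0,3],[-0.06,2.68,0,0,3],[-0.06,2.68,0,0,3],[-0.06,2.68,0,0,3],[-0.06,2.68,0,0,3],[-0.06,2.68,0,0,3],[-0.06,2.68,0,0,3],[-0.06,2.68,0,0,3],[-0.06,2.68,0,0,3],[-0.06,2.68,0,0,3],[-0.06,2.68,0,0,3],[-0.06,2.68,0,0,3],[-0.06,2.68,0,0,3],[-0.06,2.68,0,0,3],[-0.06,2.68,0,0,3],[0,0,0,0,3],[0,0,0,0,3]],
  ],
)

```text
clock: 19.6
ee_pos: [0.5359, -0.1931, 0.2861]
tool_rot: [-0.0, 0.999, -0.044, -0.002]
force: [0.1, 0.4, -3.4]
gripper_width: 0.46
```

arm_command(
  increments=[
    [[0,0,2,0,3],[0,0,2.5,0,3],[0,0,2,0,3],[0,0,2,0,3],[0,0,0.8,0,3],[0,0,0,0,3],[0,0,0.2,0,3],[0,0,0.2,0,3],[0,0,0,0,3],[0,0,0,0,3]],
  ],
)

```text
clock: 20.43
ee_pos: [0.5371, -0.1917, 0.1919]
tool_rot: [-0.0, 0.999, -0.042, 0.001]
force: [-0.5, 2.7, 2.8]
gripper_width: 0.459
```

arm_command(
  increments=[
    [[0,0,0.05,0,3],[0,0,0,0,5],[0,0,0,0,8.5],[0,0,0,0,8.5],[0,0,0,0,8.5],[0,0,0,0,8.5],[0,0,0,0,8.5],[0,0,0,0,8.5],[0,0,-1,0,8.5],[0,0,-2,0,8.5],[0,0,-3,0,8.5],[0,0,-3,0,8.5],[0,0,-3,0,8.5],[0,0,-3,0,8.5],[0,0,-1,0,8.5],[0,0,0,0,8.5],[0,0,0,0,8.5]],
  ],
)

```text
clock: 21.85
ee_pos: [0.5365, -0.192, 0.3513]
tool_rot: [-0.0, 0.999, -0.042, 0.001]
force: [-0.5, 0.0, -0.9]
gripper_width: 0.997
```

Run:
```python
from h import *
s=arm.sense();print(s['clock'],s['ee_pos'],s['force'],s['gripper_width'])
a=grab('top');b=grab('scene')
cv2.imwrite('pics/c8.png',np.vstack([cv2.resize(a['frame'][65:305,190:510,::-1],(480,360)),cv2.resize(b['frame'][140:300,200:520,::-1],(480,240),interpolation=2)]))
```

```text
21.85 [ 0.53653413 -0.19197026  0.3513108 ] [-0.54035007  0.04283923 -0.89314241] 0.9970526120553131
```

View pics/c8.png

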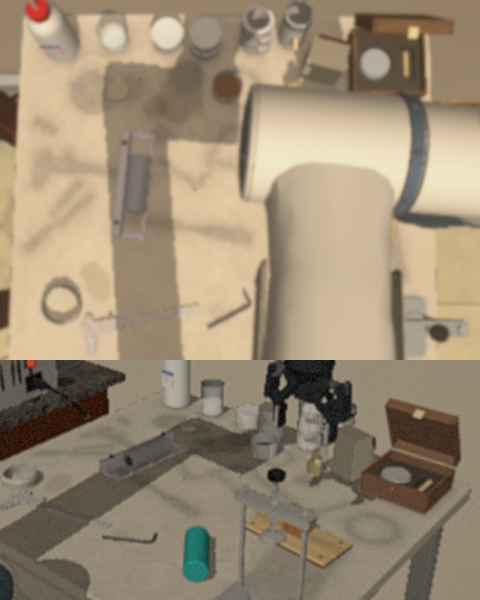

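The top view shows the roller between the bar and the sill at (140,183). In the scene view the board lies flat at (298,537), the gripper is clear, and the turquoise cylinder, ring and other things are in place.

```bash
python3 -c "
from rig import arm
print(arm.hand_in())"
```

```text
the job is handed in; nothing more can be done
None
```

The roller is home in the bay and the job is handed in, at about 22 s of the 72 s allowed. I gripped the board by its block, laid it on the grey steel roller and rolled the roller about 94 mm, over the sill. I then pressed it against the stop for about 0.7 s, with about 5 N towards the stop and 10–11 N down. Afterwards I put the board flat on the table, about where it came from.

**Last checks:** the top and scene views show the roller lying between sill and bar. The board is flat and well clear of it, the gripper is open and touching nothing, and the bystanders look unmoved. The fingers never went near the roller, and the board's edge never pushed it.

**Exceptions:**
- **Press force:** it briefly read about 13 N, or up to 16 N with the board's weight counted, as the roller came down off the sill. I eased it at once. Otherwise it was about 7–14 N in all.
- **Sideways force:** a steady 2–6 N along the roller's axis showed up while pressing, with no visible effect.
- **Top view:** the arm hid the roller from the top camera during most of the rolling, so I tracked it with the wrist and scene cameras. At the last check the arm also hid the board from above, so its resting place was checked only in the scene view.

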